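# Spin the washed chopper bowl at half speed

### The job

Spin the freshly washed bowl of the food chopper dry at half speed: press its round power button fully down and let it come back up, then press the spring-loaded speed paddle halfway down, so that its free end is level with the little steel tab beside it, and keep it there. Never push the paddle right down to its stop, and leave the mug, the jar and the bowl standing around it alone. Finish while still holding the paddle halfway down; do not let go.

Things in the scene. Friction and masses are not known exactly. Their poses are not given: they have to be found in the camera images.
- chopper: White electric food chopper, fixed to the worktop, 200 x 345 mm in plan (x, y). Origin: centre of its underside, z up. On its +y half a clear bowl with grey lid at (0, 95) mm, radius 73, top 214 high. On its -y half the controls: a console block, x -10 to 100 mm, 75 high, bearing the power button; before it (-x) a deck 35 high under the speed paddle. Yaw within 0.5 rad of the world's
- power_button_top (a point): Centre of the top of the round black power button (diameter 32 mm) in a grey round collar (diameter 48 mm, 12 mm high), at (55, -110) mm in the chopper's frame and 97 mm above the worktop while up; moves with the button. Pressed straight down; when fully down it still stands 4 mm above the collar
- power_button (a joint): Travel of the power button in m: 0 up, 0.006 fully down (counts as fully down from 0.005, as back up below 0.001). Spring: 1.5 N to start, 5 N fully down; it comes back up by itself
- paddle: Black flat speed paddle, 110 mm long, 50 mm wide, 10 mm thick, with ribs on the pad at its free end. Origin on its hinge axis, at (-14, -75, 80) mm in the chopper's frame; the paddle reaches along its own -x from 5 to 115 mm from the hinge, its top surface 5 mm above the axis; level when up, the free end dips as it is pressed
- paddle_pad (a point): Centre of the ribbed pad on the paddle's top surface, where to press: 95 mm from the hinge axis, 85 mm above the worktop while up, about 12 mm lower when halfway down
- paddle_hinge (a joint): Angle of the speed paddle in rad: 0 up, 0.125 halfway, 0.25 at its bottom stop (free end 29 mm down). Spring-loaded: at the pad it takes about 3.5 N to start, 6.5 N halfway, 9.5 N at the stop; it springs back up when let go
- index_tab (a point): Top of the small steel tab (8 x 16 mm) on a thin post on the outer (-y) side of the paddle's free end, 71 mm above the worktop; the upper edge of the paddle's free end is level with it when the paddle is halfway down
- mug: White mug, diameter 80 mm, 90 mm high, origin under its centre, bystander: leave alone
- jar: Glass jar with a steel cap, diameter 72 mm, 100 mm high, origin under its centre, bystander: leave alone
- bowl: White ceramic bowl, diameter 130 mm, 55 mm high, origin under its centre, bystander: leave alone

How it is judged:
By the outcome, as a careful person would: the job done as asked, in the order asked, and still so for the second after the job is handed in, while the arm keeps its last pose, push and grip.
It also fails if it takes over 42 s, if anything falls off the work surface, if the arm or the gripper's body presses on something with over 40 N, if the wrist force passes 120 N, or if a joint passes its speed limit or range.

### The arm

A 7-joint arm with a two-finger parallel gripper is mounted at the origin on the work surface. World frame = base frame: x ahead of the robot, y to its left, z up, the work surface at z = 0. Lengths are in m, angles in rad, forces in N, time in s.
With the tool pointing down it reaches from about 0.425 to 0.825 m from the base axis. Payload 3.6 kg.
Tool frame: the origin (TCP) lies where the fingers leave the gripper's body, on its centre line; the fingertips stand 73 mm ahead of it and the grasp point (between the pads) lies 54 mm ahead of it; z points along the fingers, y is the line along which they close (so a half turn about z gives the same grasp; the last joint's range is limited). The gripper opens to 85 mm and grips with 20 to 120 N. Pads are 22 mm wide; open, the fingers measure 114 mm over their backs; the gripper's body (76 mm by 85 mm) begins 54 mm behind the grasp point. The pads swing forward as they close: fully open they stand 13 mm farther back than shut.
Start: joints at [-1.315, 0.615, -0.013, 1.423, 0.008, 1.103, -0.04], TCP at [0.181, 0.624, 0.304] pointing down, gripper open.
Joint ranges: [-3.12, 3.12], [-0.3, 2.06], [-1.34, 1.32], [0.26, 2.42], [-1.36, 4.5], [0.01, 1.98], [-2.84, 2.84]. Speed limits (rad/s): [2.79, 2.79, 3.14, 3.14, 3.14, 3.14, 3.14].

### API

Orientations are given as a unit quaternion [x, y, z, w].
In Python, from station import arm, snapshot, camera_info, ticket gives the robot as it stands. Calls block until the motion is done:
- arm.movep(position, orientation): joint-space move of the TCP to a pose.
- arm.line_to(position, velocity=0.15, ori=None): straight line of the TCP; ori=None keeps the orientation; velocity is the mean speed in m/s.
- arm.move_j(angles): joint-space move.
- arm.move_gripper(opening, effort=None): opening from 0.0 (shut) to 1.0 (fully open); effort is the grip in N (None keeps the last); returns when the fingers have stopped.
- arm.pause(seconds).
- arm.ik(position, orientation): joint angles nearest the present ones, or None.
- snapshot(name): name is "scene" or "top"; returns the picture (384x512x3 uint8, blue, green, red); there is no depth.
- camera_info(name): a dict with "fx", "fy", "cx", "cy" (pixels), "R" (3x3) and "t" (3): a world point X has camera coordinates R X + t. Camera axes: x right, y down, z forward; pixel columns grow to the right and rows downward; lengths in m; the calibration is good to about 2 mm. A picture is of the moment at which its call begins. camera_info takes no time and is no camera call.
A pose or a line that the arm cannot do raises arm.MotionError and nothing moves.
- ticket.finish_job(): hands the job in; it is judged then, once.
Readings, each from a call of its own:
- arm.read_time(): time.
- arm.read_joint_positions(): joint angles.
- arm.read_dq(): joint speeds.
- arm.read_effort(): joint torques, N m.
- arm.read_tool_pos(): TCP position.
- arm.read_eef_rot(): TCP orientation.
- arm.read_ft_force(): force on the tool from outside, world axes, zero at the start.
- arm.read_wrist_torque(): the same for the moment, N m.
- arm.read_opening(): opening from 0.0 (shut) to 1.0 (fully open).
- arm.read_finger_force(): force on a finger pad.
Only numpy, scipy, OpenCV 4.12 (cv2) and the standard library are available. Lean on these libraries where they do the work, as an engineer would, in place of code of your own. Each camera call takes 0.05 s, during which the arm holds its last target. There are 200 camera calls.

## Working session

There is one attempt and no reset: what is moved stays moved. The work goes in short steps, each a Python script; the robot and the scene stay as the last script left them, time stands still between calls to the robot, and variables do not carry over. Pictures are saved under pics/ and viewed, at most 10 in all, crops included, and the job is handed in when it is done.

```bash
mkdir -p pics
python3 - <<'E'
from station import arm,snapshot,camera_info
import cv2
for n in("scene","top"):
    cv2.imwrite(f"pics/{n}0.png",cv2.resize(snapshot(n),(800,600),interpolation=cv2.INTER_CUBIC)); c=camera_info(n); print(n,c)
print(arm.read_time(),arm.read_eef_rot())
E
```

```text
scene {'fx': 460.34560332933887, 'fy': 460.34560332933887, 'cx': 248.4768868864838, 'cy': 188.78210507051847, 'R': array([[-2.89738287e-01,  9.57105501e-01, -8.85870702e-04],
       [ 8.27908440e-01,  2.50162685e-01, -5.01982317e-01],
       [-4.80228425e-01, -1.46176916e-01, -8.64877430e-01]]), 't': array([ 0.09588693, -0.43353365,  1.56939214])}
top {'fx': 416.5528515130944, 'fy': 416.5528515130944, 'cx': 262.3645814885217, 'cy': 196.05296457691352, 'R': array([[-0.02447863, -0.99927637, -0.02911233],
       [-0.99617789,  0.0268245 , -0.08312674],
       [ 0.08384751,  0.02696623, -0.99611366]]), 't': array([0.08161873, 0.5773482 , 1.10822675])}
0.1 [ 1.40914602e-01  9.90021063e-01 -1.16275664e-03 -1.30146847e-04]
```

View pics/scene0.png

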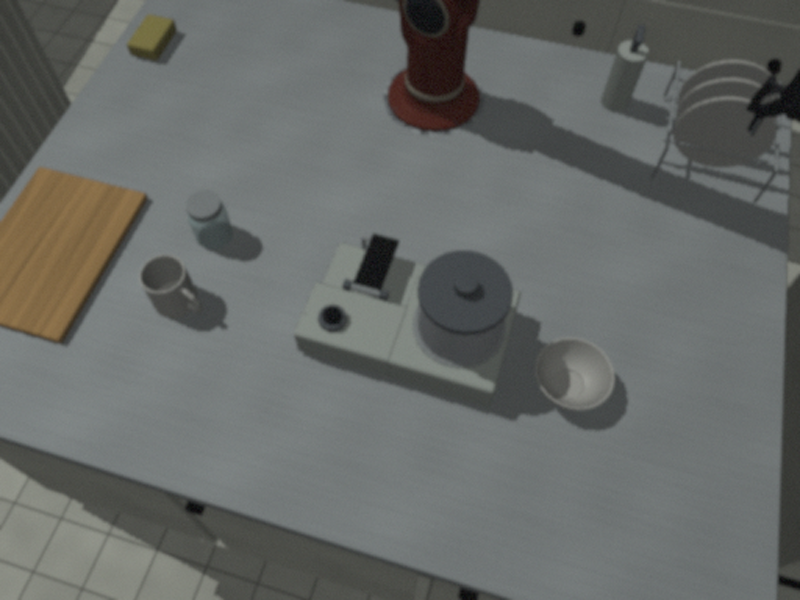

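View pics/top0.png

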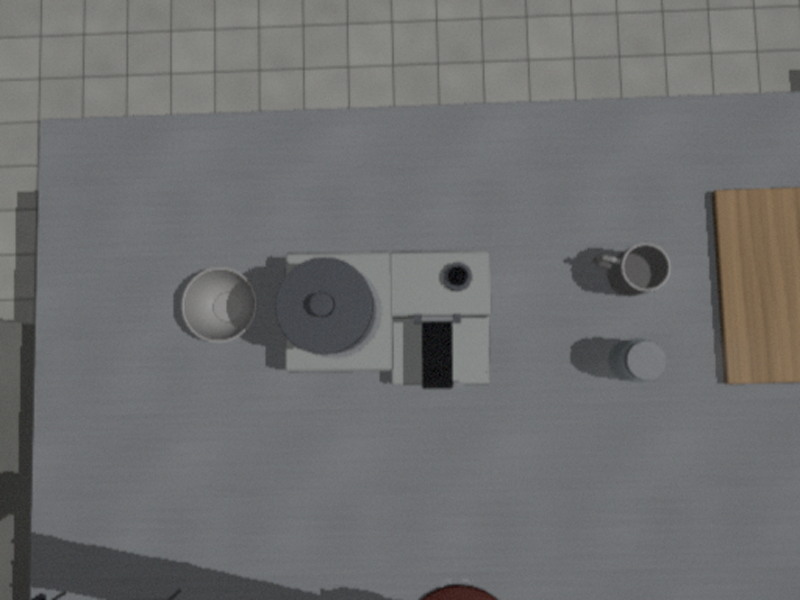

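The scene view shows the chopper with its black button at (333,317) and its paddle around (378,262), both clear of the mug, jar and bowl. In the top view the button is at (457,275) and the paddle at (437,353), with its free end towards the robot at about row 388. Next I'll triangulate both.

```bash
cat > v.py <<'E'
import cv2,numpy as np
from station import arm,snapshot,camera_info
def ray(n,px):
    c=camera_info(n);R=np.array(c["R"]);d=R.T@[(px[0]-c["cx"])/c["fx"],(px[1]-c["cy"])/c["fy"],1]
    return -R.T@np.array(c["t"]),d/np.linalg.norm(d)
def plane(n,px,z):
    o,d=ray(n,px);return o+d*(z-o[2])/d[2]
def tri(p,q):
    a,d=ray("scene",p);b,e=ray("top",q)
    s=np.linalg.lstsq(np.c_[d,-e],b-a,rcond=None)[0]
    P,Q=a+s[0]*d,b+s[1]*e;return (P+Q)/2,np.linalg.norm(P-Q)
def blobs(n,roi,th=45,amin=25):
    x0,y0,x1,y1=[int(v/1.5625) for v in roi]
    im=snapshot(n)[y0:y1,x0:x1];m=(im.max(2)<th).astype(np.uint8)
    cs=[c for c in cv2.findContours(m,0,cv2.CHAIN_APPROX_NONE)[0] if cv2.contourArea(c)>amin]
    return [c+np.array([x0,y0]) for c in sorted(cs,key=cv2.contourArea)]
E
python3 - <<'E'
from v import *
np.set_printoptions(precision=4,suppress=True)
R={"scene":[((315,300,352,335)),(340,225,405,295)],"top":[(440,258,475,292),(415,315,460,395)]}
c={}
for n in R:
    for k,r in zip("bp",R[n]):
        b=blobs(n,r)[-1];rc=cv2.minAreaRect(b);M=cv2.moments(b)
        c[n,k]=np.array([M["m10"],M["m01"]])/M["m00"];bx=cv2.boxPoints(rc)
        print(n,k,cv2.contourArea(b),c[n,k],rc)
        if k=="p": print(np.array([plane(n,p,.085) for p in bx]))
        else: print(plane(n,c[n,k],.097))
for k in "bp": print(k,tri(c["scene",k],c["top",k]))
# chopper white front edges: lines of console in top view
im=snapshot("top");g=cv2.cvtColor(im,6)
x0,y0,x1,y1=170,150,330,260
m=(g[y0:y1,x0:x1]>125).astype(np.uint8);print(g[165,260],g[290,260])
cv2.imwrite("pics/crop.png",np.hstack([cv2.resize(im[150:255,170:325],None,fx=4,fy=4,interpolation=2)]))
E
```

```text
scene b 83.0 [212.4036 201.759 ] ((212.5, 202.0), (10.0, 11.0), 90.0)
[ 0.6253 -0.0079  0.097 ]
scene p 475.5 [240.7347 167.4665] ((240.68247985839844, 167.2481689453125), (16.659975051879883, 32.6364631652832), 19.98310661315918)
[[0.5443 0.0053 0.085 ]
 [0.4402 0.0039 0.085 ]
 [0.446  0.0511 0.085 ]
 [0.5491 0.0507 0.085 ]]
top b 101.0 [292.2211 176.0627] ((292.0, 176.5), (11.0, 12.0), 90.0)
[ 0.6224 -0.0127  0.097 ]
top p 718.5 [279.2431 226.2907] ((279.2437744140625, 226.5204315185547), (41.41730880737305, 18.560791015625), 88.45184326171875)
[[0.5479 0.0477 0.085 ]
 [0.5479 0.     0.085 ]
 [0.4423 0.0003 0.085 ]
 [0.4422 0.0475 0.085 ]]
b (array([ 0.6226, -0.0112,  0.0907]), np.float64(0.003617523136832496))
p (array([0.4949, 0.0256, 0.0814]), np.float64(0.003810130791866181))
133 114
```

View pics/crop.png

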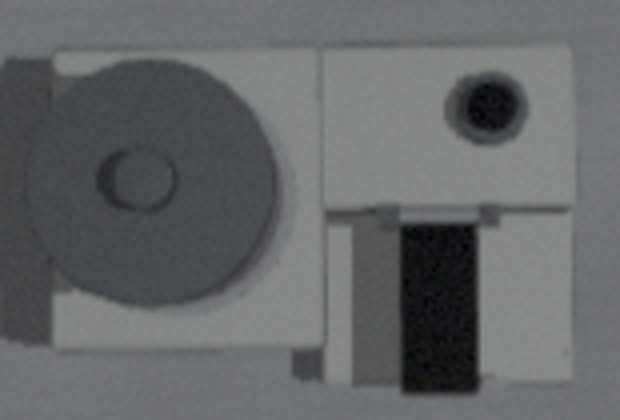

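Both views agree to about 4 mm. The button is at (0.624, −0.0105) and the paddle centre at (0.495, 0.0255), with yaw about 0. The button-to-paddle offset is (129, −36) mm against the expected (129, −35), and the triangulated heights of 91 and 81 mm fit the stated 97 and 85. The pad is therefore at (0.460, 0.0255). The crop confirms the layout is square to the axes.

Run:
```python
from v import *
Q=[0,1,0,0]
arm.move_gripper(0.0)
p=arm.read_tool_pos(); arm.line_to([p[0],p[1],.40],velocity=.25)
arm.movep([.624,-.0105,.40],Q)
print(arm.read_time(),arm.read_tool_pos(),arm.read_opening())
arm.line_to([.624,-.0105,.182],velocity=.2); arm.pause(.2)
f0=arm.read_ft_force()[2]; z=.182; print("tare",f0,arm.read_time())
while z>.158:
    z-=.0015; arm.line_to([.624,-.0105,z],velocity=.02); 
    f=arm.read_ft_force()[2]-f0; print(round(z,4),round(arm.read_tool_pos()[2],4),round(f,2))
    if f>12: break
arm.pause(.3);print(arm.read_tool_pos(),arm.read_ft_force(),arm.read_time())
```

```text
4.3833 [ 0.6240944  -0.00912403  0.39987186] 0.0039688874371035495
tare -0.052138202080870166 5.825
0.1805 0.1805 0.17
0.179 0.1788 -0.04
0.1775 0.1773 -0.48
0.176 0.1759 0.64
0.1745 0.1744 0.06
0.173 0.1729 0.01
0.1715 0.1714 0.64
0.17 0.1699 -0.16
0.1685 0.1687 1.94
0.167 0.1672 2.77
0.1655 0.1656 4.3
0.164 0.1641 3.92
0.1625 0.1637 9.36
0.161 0.1636 16.54
[ 0.62413622 -0.01057888  0.1635879 ] [-5.44818394 -0.27809789 17.02516699] 9.625
```

The button bottomed with 6 mm of travel and firm stop force. Now I'll release it and approach the paddle.

Run:
```python
from v import *
X,Y=.460,.0255
arm.line_to([.624,-.0105,.205],velocity=.1); arm.pause(.2)
cv2.imwrite("pics/up.png",snapshot("scene"))
arm.line_to([X,Y,.205],velocity=.2,ori=[0,1,0,0]); arm.line_to([X,Y,.166],velocity=.1); arm.pause(.3)
f0=np.mean([arm.read_ft_force()[2] for _ in range(3)]); z=.166; print("tare",f0,arm.read_time())
while z>.1525:
    z-=.0012; arm.line_to([X,Y,z],velocity=.02); arm.pause(.05)
    f=arm.read_ft_force()[2]-f0; print(round(z,4),round(arm.read_tool_pos()[2],4),round(f,2))
    if f>8: break
arm.pause(.3);print(arm.read_tool_pos(),arm.read_ft_force(),arm.read_time())
cv2.imwrite("pics/p1.png",cv2.resize(snapshot("scene")[110:230,170:330],None,fx=5,fy=5,interpolation=2))
```

```text
tare -0.4188590167938308 12.3
0.1648 0.1648 0.92
0.1636 0.1635 0.94
0.1624 0.1624 0.11
0.1612 0.1612 0.32
0.16 0.16 -0.4
0.1588 0.1588 0.41
0.1576 0.1577 2.34
0.1564 0.1566 4.99
0.1552 0.1552 5.42
0.154 0.1541 4.68
0.1528 0.1529 5.28
0.1516 0.1517 6.42
[0.46003552 0.02548368 0.15173151] [-0.41712389 -0.44118646  4.80203116] 16.2
```

View pics/p1.png

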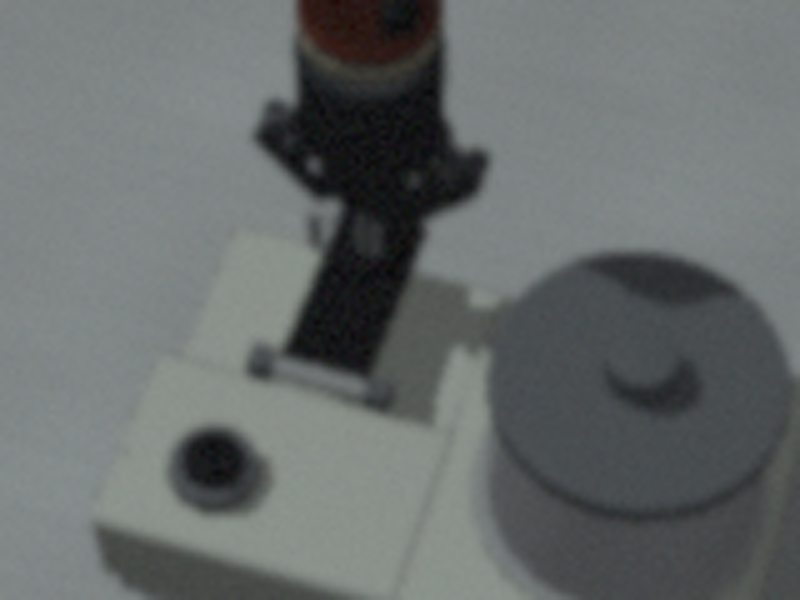

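The picture shows the closed fingertips on the pad at (368,235), with the steel tab beside it at (318,230). The button, at (215,462), is up. Contact came at TCP z≈0.158, so halfway is about 10.5–11.5 mm below that. I'll go down in two stages with averaged forces.

Run:
```python
from v import *
X,Y=.460,.0255
for z in(.1492,.1470):
    arm.line_to([X,Y,z],velocity=.01)
    F=[];W=[]
    for _ in range(20): arm.pause(.05);F.append(arm.read_ft_force());W.append(arm.read_tool_pos()[2])
    print(z,np.mean(W),np.mean(F,0),np.std(F,0)/4.4,arm.read_time())
a=cv2.resize(np.mean([snapshot("scene") for _ in range(4)],0).astype(np.uint8)[135:195,200:280],None,fx=10,fy=10,interpolation=2)
b=cv2.resize(np.mean([snapshot("top") for _ in range(4)],0).astype(np.uint8)[195:255,250:330],None,fx=10,fy=10,interpolation=2)
cv2.imwrite("pics/a.png",cv2.convertScaleAbs(a,alpha=1.5));cv2.imwrite("pics/b.png",cv2.convertScaleAbs(b,alpha=1.5))
print(arm.read_time())
```

```text
0.1492 0.14943345452343687 [-0.70604164  0.07639609  6.42649488] [0.13997784 0.13291143 0.14778411] 17.6417
0.147 0.14732890149732647 [-0.82207781 -0.12258972  6.93773143] [0.0931948  0.08513236 0.1023546 ] 19.0083
19.4083
```

View pics/a.png

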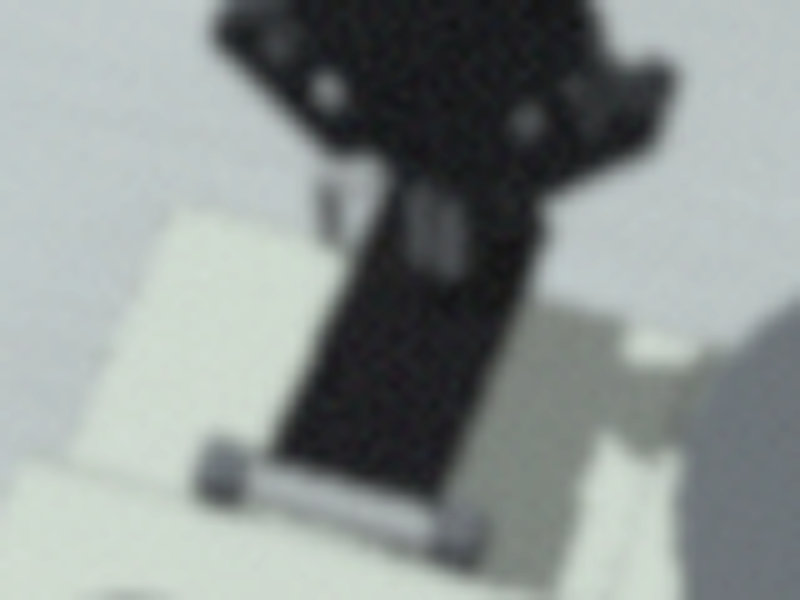

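View pics/b.png

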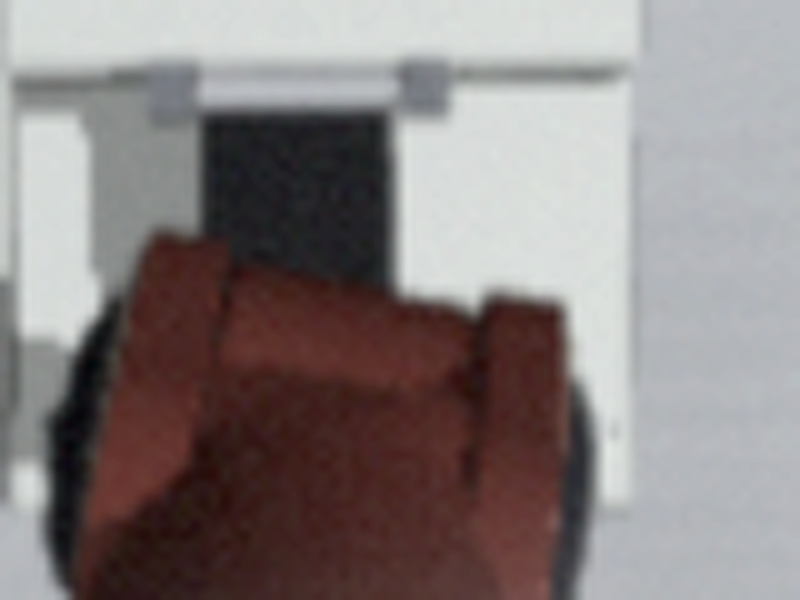

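The tip has dropped 10.7 mm at a radius of about 87 mm, which gives about 0.123 rad. The force of about 7 N at that radius gives about 0.12–0.13 rad. Both match halfway (0.125), well short of the stop. The pictures show the fingertips seated on the pad at (435,230) in the scene crop; the gripper hides the paddle's free end beside the tab.

Run:
```python
from station import arm,ticket
print(arm.read_tool_pos(),arm.read_time()); print(ticket.finish_job())
```

```text
[0.46018308 0.02548967 0.14733487] 19.4083
the job is handed in; nothing more can be done
None
```

I pressed the power button fully down and let it come back up, then handed the job in at 19.4 s with the arm holding the paddle about halfway down (about 0.12 rad, judged from tip drop and force because the gripper hid the paddle's end beside the tab).

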